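# Set up the still life

### The arm

A 7-joint arm with a two-finger parallel gripper is mounted at the origin on the work surface. World frame = base frame: x ahead of the robot, y to its left, z up, the work surface at z = 0. Lengths are in m, angles in rad, forces in N, time in s.
With the tool pointing down it reaches from about 0.425 to 0.925 m from the base axis. Payload 6.8 kg.
Tool frame: the origin (TCP) lies midway between the tips of the shut fingers; the grasp point (between the pads) lies 19 mm behind it; x points along the fingers, y is the direction in which the jaws open and shut, and the axes are right-handed (so a half turn about x gives the same grasp; the last joint's range is limited). The gripper opens to 85 mm and grips with 20 to 120 N. Pads are 22 mm wide; open, the fingers measure 114 mm over their backs; the gripper's body (76 mm by 85 mm) begins 54 mm behind the grasp point. The pads swing forward as they close: fully open they stand 13 mm farther back than shut.
Start: joints at [-1.425, 0.477, 0.022, 1.555, -0.011, 1.109, -0.083], TCP at [0.169, 0.653, 0.231] pointing down, gripper open.
Joint ranges: [-2.96, 2.96], [-0.34, 2.1], [-1.41, 1.46], [0.24, 2.44], [-1.37, 4.51], [0.17, 1.92], [-2.96, 2.96]. Speed limits (rad/s): [2.39, 2.39, 3.14, 3.14, 3.14, 3.14, 3.14].

### API

Orientations are given as a rotation vector (axis times angle).
In Python, from bench import r, viewer, nets gives the robot as it stands.
- The arm moves only by the shell command python3 -m pendant 'ROWS' [FORCE]. ROWS is JSON, one flat list of numbers, 5 for each row, row after row: the finger opening in mm, from 0 to 85.4, then the shift along the tool's x, y, z in mm, then the turn about the tool's x in rad. A call has 1 to 20 rows; each row shifts and turns the commanded pose from where the row before left it, along the tool's axes as they then stand; what a row does not reach is not made up. A row lasts 1/8 s, in which the tool goes at most 62.5 mm and 10.7 degrees, less where a joint would pass 70% of its speed; a pose out of reach is approached as far as the arm can. A call with a gripper value outside its range is refused whole. The fingers move at their own pace and stop on an object; FORCE is the grip in N (left out, the last holds). Time passes only in rows, so rows that do not move let the fingers close. It gives the time, the measured TCP pose, the force and the opening at its end, in the units of the state.
- r.get_obs(): the state, without advancing time (a new reading comes with each control period).
- viewer.grab_frame(name): name is "side" or "top"; returns (picture, depth): 400x640x3 uint8, red, green, blue; 400x640 float32, m along the optical axis (not along the pixel's ray), 0 where there is no reading.
- viewer.calibration(name): a dict with "mtx" (3x3 intrinsics, pixels), "world_to_cam" (4x4, takes a point from world to camera coordinates). Camera axes: x right, y up, looking along -z (the intrinsics and any distortion apply to the point x, -y, -z); pixel columns grow to the right and rows downward; lengths in m; the calibration is good to about 2 mm. A picture is of the moment at which its call begins. calibration takes no time and is no camera call.
- r.hand_in(): hands the job in, once; it reports no verdict.
Trained networks look in the newest picture that a camera, given by its name, has taken for a name from the list of things; names that differ only in an ending like _2 or _b are one class to them, and where a whole thing is asked for, a point or a joint stands for the part that bears it (a point fixed in the world has none). Each returns a list of dicts, best first, with "score" (0 to 1); they miss things now and then, are a little off and sometimes report something else, mostly with a low value. They report only what shows in the picture. A call takes as long as a camera call. They do not tell look-alikes from the thing itself.
- nets.look_for(name, camera): "location" ([x, y, z] in m, in world coordinates, good to about 4 mm: the middle of the surface that is visible of it).
- nets.silhouettes(name, camera): "mask" (400x640 bool, what is visible of it).
The state is a dict: "clock": time; "joints": joint angles; "qvel": joint speeds; "tau": joint torques, N m; "tcp_pos": TCP position; "orientation": TCP orientation; "contact_force": force on the tool from outside, world axes, zero at the start; "moment": the same for the moment, N m; "grip_width": finger opening in m.
Only numpy, scipy, OpenCV 4.12 (cv2) and the standard library are available. Lean on these libraries where they do the work, as an engineer would, in place of code of your own. Each camera call takes 0.05 s, during which the arm holds its last target. There are 200 camera calls.

### The job

Set up the still life: on the marble board, lay the orange wedge head to tail beside the yellow one, slanted sides facing and ends level, so that the two fill a rectangle with at most a pencil's width between them, and stand the terracotta pot upright on the middle of that block, over the join. On the grey turntable, stand the white cup next to the candlestick and the blue jar next to the bottle, so that all four make one straight, evenly spaced row from candlestick to bottle. Do not shift the yellow wedge, the green-banded paint tin or the roll of tape.

Things in the scene. Friction and masses are not known exactly. Their poses are not given: they have to be found in the camera images.
- board: White marble board, 180 x 180 x 14 mm high, fixed to the table. Origin: centre of its underside; x and y along its edges, z up; its top is at z = 14 mm.
- wedge_yellow: Yellow wooden cheese wedge, dark brown rind on its thick end, loose on the board, 120 g, 36 mm high. From above: x = -30 to 30 mm (parallel end faces); straight side at y = -16; slanted side from y = 28 at the thick end (x = -30) to y = 4 at the thin end (x = 30). Origin: underside, x = y = 0. Its twin laid head to tail, slants touching, has its origin at x 0, y 32 here: a 60 x 64 mm block.
- wedge_orange: Orange wooden cheese wedge, dark brown rind on its thick end, loose on the table, about 100 g. Same shape, axes and origin as the yellow wedge. Can be gripped from above over its two end faces (60 mm apart); a low, firm grip along its x axis at y = -6 mm keeps it level and the fingers clear of the slanted side; its centre of mass is at y = 1, z = 18.
- pot: Small straight terracotta pot, open at the top, 48 mm in diameter, 50 mm high, wall 5 mm, about 120 g, loose, upright on the table. Origin: centre of its underside, z up.
- white_cup: White ceramic cup without a handle, open at the top, 48 mm in diameter, 60 mm high, wall 4 mm, about 120 g, loose, upright on the table. Origin: centre of its underside, z up.
- blue_jar: Blue ceramic jar, closed, 48 mm in diameter up to 54 mm, with a narrower stopper (38 mm) up to 66 mm, about 180 g, loose, upright on the table. Origin: centre of its underside, z up.
- turntable: Round grey turntable, 264 mm across, fixed, not turning. Origin: centre of its underside; top at z = 14 mm. Fixed on it: brass candlestick with white candle (foot 44 mm across, top at z = 96 mm) at x = -108 mm, y = 0, and green bottle (42 mm across, top at z = 94 mm) at x = 108, y = 0. An even row of four has x = -108, -36, 36, 108.
- tin: Bystander: paint tin with a green band, 60 mm in diameter, 55 mm high, loose. Origin: centre of its underside.
- tape_roll: Bystander: brown roll of tape lying flat, 72 mm outer and 44 mm inner diameter, 24 mm high, loose. Origin: centre of its underside.
There are look-alikes about, which are no part of the job. What is shaped like the blue_jar but pink or purple is not meant. There is more than one size of the wedge_yellow; the job needs the larger.

How it is judged:
At the end, for the whole second after the job is handed in: Each wedge has the other's origin at |x| < 12, y 28 to 43 mm in its frame, flat on the board, parallel within 0.2 rad; pot on both, within 15 mm of mid-block; cup at x -36, jar at x +36, y 0 on the turntable, within 14 mm each way; all upright (0.12 rad) and at rest (x of wedge_orange in the frame of wedge_yellow between -0.012 and 0.012 m and y of wedge_orange in the frame of wedge_yellow between 0.028 and 0.043 m and z of wedge_orange in the frame of wedge_yellow between -0.004 and 0.004 m and x of wedge_yellow in the frame of wedge_orange between -0.012 and 0.012 m and y of wedge_yellow in the frame of wedge_orange between 0.028 and 0.043 m and z of wedge_yellow in the frame of wedge_orange between -0.004 and 0.004 m and angle between the x axis of wedge_yellow and the x axis of wedge_orange, either way round below 0.2 rad and z of wedge_yellow in the frame of board between 0.01 and 0.018 m and z of wedge_orange in the frame of board between 0.01 and 0.018 m and x of pot in the frame of wedge_yellow between -0.015 and 0.015 m and y of pot in the frame of wedge_yellow between 0.004 and 0.032 m and z of pot in the frame of wedge_yellow between 0.032 and 0.04 m and x of white_cup in the frame of turntable between -0.05 and -0.022 m and y of white_cup in the frame of turntable between -0.014 and 0.014 m and z of white_cup in the frame of turntable between 0.01 and 0.018 m and x of blue_jar in the frame of turntable between 0.022 and 0.05 m and y of blue_jar in the frame of turntable between -0.014 and 0.014 m and z of blue_jar in the frame of turntable between 0.01 and 0.018 m and angle between each of wedge_orange, pot, white_cup, blue_jar, wedge_yellow's own z axis and vertical below 0.12 rad and linear speed of each of wedge_orange, pot, white_cup, blue_jar, wedge_yellow below 0.02 m/s and angular speed of each of wedge_orange, pot, white_cup, blue_jar, wedge_yellow below 0.2 rad/s); the robot touches nothing.
It fails at once if the yellow wedge is shifted more than 20 mm (distance of wedge_yellow from where it was at the start of the episode above 0.02 m).
It fails at once if the paint tin is shifted more than 20 mm (distance of tin from where it was at the start of the episode above 0.02 m).
It fails at once if the roll of tape is shifted more than 20 mm (distance of tape_roll from where it was at the start of the episode above 0.02 m).
It also fails if it takes over 106 s, if anything falls off the work surface, if the arm or the gripper's body presses on something with over 40 N, if the wrist force passes 120 N, or if a joint passes its speed limit or range.

## Working session

There is one attempt and no reset: what is moved stays moved. The work goes in short steps, Python scripts to look and compute and a shell command to move; the robot and the scene stay as the last step left them, time stands still between calls to the robot, and variables do not carry over. Pictures are saved under pics/ and viewed, about 12 in all and at most 16, crops included, and the job is handed in when it is done.

```bash
ls; mkdir -p pics; python3 - <<'E'
from bench import r,viewer,nets
import cv2,numpy as np
print(r.get_obs())
for n in("top","side"):
    p,d=viewer.grab_frame(n); cv2.imwrite(f"pics/{n}0.png",p[:,:,::-1]); np.save(f"{n}0.npy",d)
    c=viewer.calibration(n); print(n,c)
E
```

```text
pics
{'clock': 0.0, 'joints': array([-1.42510027,  0.47778331,  0.0223498 ,  1.55649622, -0.01149558,
        1.10929138, -0.08308705]), 'qvel': array([ 6.74272438e-05,  1.31447135e-03, -1.67557348e-03,  6.69258224e-05,
       -3.81262747e-04,  7.69996441e-04, -3.98811362e-04]), 'tau': array([-2.08545298e-04, -5.96436203e+01,  1.60744753e+00, -2.81197643e+01,
        1.23624664e-02,  9.05409863e-03, -2.65867413e-06]), 'tcp_pos': array([0.16934905, 0.65277794, 0.23031828]), 'orientation': array([ 0.19776096,  1.56168837, -0.2006699 ]), 'contact_force': array([-0.07079449,  0.08019141, -0.00367567]), 'moment': array([-0.00258928, -0.00052481,  0.00410319]), 'grip_width': 0.0852870532999407}
top {'mtx': array([[430.63566984,   0.        , 319.24401773],
       [  0.        , 430.63566984, 195.39290297],
       [  0.        ,   0.        ,   1.        ]]), 'world_to_cam': array([[ 0.02450095, -0.99950347, -0.01981225,  0.06319125],
       [ 0.99653357,  0.0228425 ,  0.07999411, -0.60528662],
       [-0.07950183, -0.0217035 ,  0.99659842, -1.04274891],
       [ 0.        ,  0.        ,  0.        ,  1.        ]])}
side {'mtx': array([[413.02569271,   0.        , 320.34983119],
       [  0.        , 413.02569271, 195.73654175],
       [  0.        ,   0.        ,   1.        ]]), 'world_to_cam': array([[-0.98586791, -0.16703624,  0.01278088,  0.60812349],
       [ 0.11592988, -0.62517528,  0.77182649, -0.07195441],
       [-0.12093271,  0.76240065,  0.63570474, -0.97292541],
       [ 0.        ,  0.        ,  0.        ,  1.        ]])}
```

View pics/top0.png

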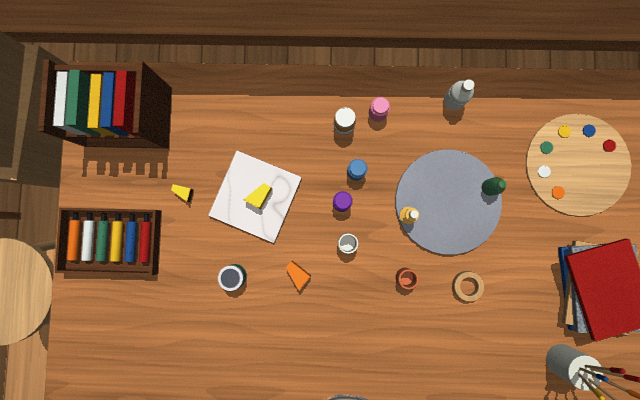

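View pics/side0.png

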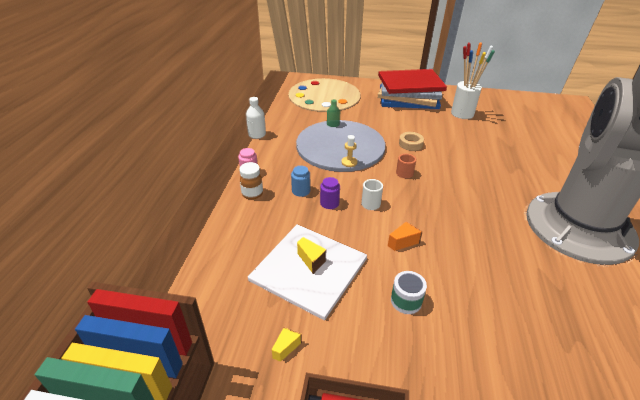

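Candidates: orange wedge (298,276), the only orange one; yellow: board (259,196), versus the small decoy at (182,193); blue jar (357,170), versus purple (342,201) and pink (380,107); cup, white and open (348,243), versus the lidded white/brown jar (345,118); pot (406,279). Bystanders are the tin (232,278) and the tape (469,287). Next I'll measure them and check with a close crop.

```bash
cat > h.py <<'E'
from bench import r,viewer,nets
import cv2,numpy as np
from scipy.optimize import minimize
W=np.array([[-30,-16],[30,-16],[30,4],[-30,28]])/1000.
def cloud(n):
    p,d=viewer.grab_frame(n); return p,pts(n,d)
def pts(n,d):
    c=viewer.calibration(n);K=c["mtx"];T=np.linalg.inv(c["world_to_cam"])
    v,u=np.mgrid[:400,:640]
    P=np.stack([(u-K[0,2])/K[0,0]*d,-(v-K[1,2])/K[1,1]*d,-d],-1)
    P=P@T[:3,:3].T+T[:3,3]; P[d==0]=np.nan; return P
def proj(n,X):
    c=viewer.calibration(n);X=np.asarray(X,float);C=X@c["world_to_cam"][:3,:3].T+c["world_to_cam"][:3,3]
    K=c["mtx"];return np.stack([K[0,2]+K[0,0]*C[:,0]/-C[:,2],K[1,2]+K[1,1]*-C[:,1]/-C[:,2]],-1)
def near(P,c,R,z0,z1):
    return (np.hypot(P[...,0]-c[0],P[...,1]-c[1])<R)&(P[...,2]>z0)&(P[...,2]<z1)
def circ(P,c,z,R=.04,tol=.008):
    Q=P[near(P,c,R,z-tol,z+tol)]
    (x,y),rad=cv2.minEnclosingCircle(((Q[:,:2]-c[:2])*1000).astype(np.float32))
    return np.array(c[:2])+np.array([x,y])/1000,rad,len(Q),np.median(Q[:,2])
def wedge(P,c,ztop,R=.05,tol=.009):
    Q=P[near(P,c,R,ztop-tol,ztop+tol)]; hull=cv2.convexHull(((Q[:,:2]-c[:2])*1000).astype(np.float32))
    def cost(s):
        co,si=np.cos(s[2]),np.sin(s[2]);w=(W*1000@np.array([[co,si],[-si,co]])+s[:2]).astype(np.float32)
        a,_=cv2.intersectConvexConvex(hull,w);A=cv2.contourArea(hull)
        return -a/(A+cv2.contourArea(w)-a)
    b=min((minimize(cost,[0,0,t],method="Nelder-Mead") for t in np.arange(0,6.28,.4)),key=lambda q:q.fun)
    return np.array([*(b.x[:2]/1000+c[:2]),b.x[2]]),b.fun,len(Q),np.median(Q[:,2])
E
cat > m.py <<'E'
from h import *
np.set_printoptions(precision=4,suppress=True)
p,P=cloud("top")
px=dict(orange=(298,276),yellow=(259,196),small=(182,193),cup=(348,243),pot=(406,279),jar=(357,170),tin=(232,278),tape=(469,287),candle=(413,214),bottle=(494,186),purple=(342,201))
g={k:np.nanmedian(P[v-2:v+3,u-2:u+3].reshape(-1,3),0) for k,(u,v) in px.items()}
print(g)
for k,z,R in (("orange",.036,.05),("yellow",.05,.05)): print(k,wedge(P,g[k],z,R))
for k,z in dict(cup=.06,pot=.05,jar=.066,tin=.055,tape=.024,bottle=.09,purple=.066).items(): print(k,circ(P,g[k],z))
t=P[near(P,P[200,449],.16,.008,.02)];m=((t-P[200,449])[:,:2]*1000).astype(np.float32);print("table",cv2.minEnclosingCircle(m),P[200,449])
b=P[near(P,P[226,228],.15,.008,.02)];print("board",cv2.minAreaRect(((b-g["yellow"])[:,:2]*1000).astype(np.float32)))
cv2.imwrite("pics/crop.png",cv2.resize(p[90:310,160:520,::-1],None,fx=2.2,fy=2.2,interpolation=cv2.INTER_CUBIC))
E
python3 m.py
```

```text
{'orange': array([0.406 , 0.1239, 0.0359]), 'yellow': array([0.5969, 0.2232, 0.0504]), 'small': array([0.6016, 0.4195, 0.0277]), 'cup': array([0.4875, 0.0032, 0.0054]), 'pot': array([ 0.4023, -0.1422,  0.0052]), 'jar': array([ 0.6634, -0.0121,  0.0653]), 'tin': array([0.3992, 0.2796, 0.0559]), 'tape': array([ 0.3865, -0.2979,  0.0006]), 'candle': array([ 0.5601, -0.1404,  0.0964]), 'bottle': array([ 0.6313, -0.3349,  0.07  ]), 'purple': array([0.5881, 0.0222, 0.0657])}
orange (array([0.4079, 0.1234, 0.9334]), np.float64(-0.7574740472627658), 343, np.float64(0.03616810872616205))
yellow (array([ 0.6012,  0.2236, -0.4782]), np.float64(-0.979520325293853), 338, np.float64(0.04997957514087714))
cup (array([0.4888, 0.0057]), 23.80601692199707, 97, np.float64(0.05973057311157137))
pot (array([ 0.4079, -0.1396]), 23.96891212463379, 139, np.float64(0.04946227966498884))
jar (array([ 0.6696, -0.0146]), 22.179414749145508, 211, np.float64(0.06540047793922121))
tin (array([0.3995, 0.2841]), 29.800458908081055, 505, np.float64(0.05549914567410341))
tape (array([ 0.3908, -0.2916]), 35.933223724365234, 418, np.float64(0.02411957830087097))
bottle (array([ 0.6346, -0.3451]), 9.70771598815918, 62, np.float64(0.09316412076990227))
purple (array([0.5883, 0.0197]), 21.779033660888672, 218, np.float64(0.06573376131453279))
table ((-3.4384946823120117, 1.600005030632019), 132.29278564453125) [ 0.6006 -0.246   0.0113]
board ((-49.58567810058594, 37.49603271484375), (270.7708740234375, 195.3605499267578), 35.69381332397461)
```

View pics/crop.png

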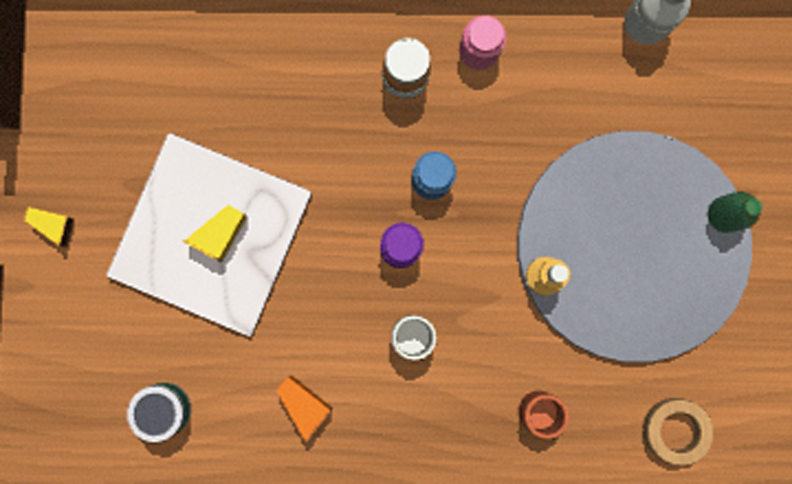

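The crop confirms the choices: the larger yellow wedge is on the board at crop (215,232), the open white cup at (413,337), the blue jar at (433,175), the pot at (543,415) and the orange wedge at (305,410). The orange fit is weak, so I'll refit it with a colour mask and plan the reach.

```bash
cat >> h.py <<'E'
from scipy.spatial.transform import Rotation as Ro
def where():
    o=r.get_obs();M=Ro.from_rotvec(o["orientation"]).as_matrix()
    return o,M,np.arctan2(M[1,1],M[0,1])
def go(x,y,z,yaw=None):
    """shift in tool mm after turning by 'turn' about tool x so that tool y has world yaw"""
    o,M,y0=where()
    t=0 if yaw is None else -((yaw-y0+np.pi)%(2*np.pi)-np.pi)
    M2=M@Ro.from_euler("x",t).as_matrix()
    d=M2.T@(np.array([x,y,z])-o["tcp_pos"])*1000
    print("t %.1f tcp"%o["clock"],o["tcp_pos"].round(4),"yaw %.3f tilt %.3f"%(y0,np.arccos(-M[2,0])),"j7 %.2f"%o["joints"][6],"w %.1f"%(o["grip_width"]*1000),"F",o["contact_force"].round(1))
    print("  turn %.3f (or other %.3f) shift"%(t,t-np.pi*np.sign(t)),d.round(1),"| shift if other",(d*[1,-1,-1]).round(1))
E
python3 - <<'E'
from h import *
np.set_printoptions(precision=4,suppress=True)
P=pts("top",np.load("top0.npy"));p=cv2.imread("pics/top0.png")
c=np.array([.406,.124])
h=cv2.cvtColor(p,cv2.COLOR_BGR2HSV)
m=near(P,c,.06,.025,.05); print(np.unique(h[m][:,0],return_counts=True))
Q=P[m];hull=cv2.convexHull(((Q[:,:2]-c)*1000).astype(np.float32)); print(cv2.approxPolyDP(hull,3,True)[:,0], cv2.contourArea(hull))
print(wedge(P,c,.036,.06))
for k,c,z in(("candle",(.555,-.14),.096),):print(circ(P,np.array(c),z,.03))
go(.406,.124,.15,.9); o=where()[0];print(where()[1])
E
```

```text
(array([11, 12, 13, 14], dtype=uint8), array([  2,  36, 172, 137]))
[[ 35.5551  17.825 ]
 [ 18.6886  29.1931]
 [-33.4432  -3.4361]
 [  0.3739 -29.0235]] 1943.7528671202138
(array([0.406 , 0.1255, 0.9185]), np.float64(-0.7782717629719779), 344, np.float64(0.036074770212673024))
(array([ 0.5603, -0.1426]), 9.10171127319336, 52, np.float64(0.0959078017139594))
t 0.1 tcp [0.1694 0.6529 0.2305] yaw 1.317 tilt 0.001 j7 -0.08 w 85.4 F [-0.1  0.2  0.9]
  turn 0.417 (or other -2.725) shift [  81.2 -267.1  514.1] | shift if other [  81.2  267.1 -514.1]
[[-0.0003  0.2511  0.968 ]
 [-0.0014  0.968  -0.2511]
 [-1.     -0.0014  0.0001]]
```

```bash
python3 - <<'E'
s=open('h.py').read()
s=s.replace('method="Nelder-Mead")','method="Nelder-Mead",options=dict(initial_simplex=[[0,0,t],[8,0,t],[0,8,t],[0,0,t+.3]]))')
open('h.py','w').write(s)
E
python3 - <<'E'
from h import *
P=pts("top",np.load("top0.npy"))
w,*e=wedge(P,np.array([.406,.124]),.036,.06);print(w,e)
y,*e=wedge(P,np.array([.597,.2232]),.05,.06);print(y,e)
R=lambda a:np.array([[np.cos(a),-np.sin(a)],[np.sin(a),np.cos(a)]])
g=w[:2]+R(w[2])@[0,-.006];print("grasp",g,np.hypot(*g))
t=y[:2]+R(y[2])@[0,.0355];tg=t+R(y[2]+np.pi)@[0,-.006];print("place origin",t,"tcp",tg,"yaw",y[2]+np.pi)
print("mid",y[:2]+R(y[2])@[0,.0177])
go(*g,.10,w[2])
E
```

```text
[0.41105481 0.12824435 0.91531554] [np.float64(-0.975743535254192), 344, np.float64(0.036074770212673024)]
[0.60131486 0.22346964 5.81356275] [np.float64(-0.9733790957234751), 337, np.float64(0.04989852424964103)]
grasp [0.41581134 0.12458711] 0.43407490192496434
place origin [0.61738037 0.25512638] tcp [0.62009567 0.26047681] yaw 8.955155400602946
mid [0.60932499 0.23925342]
t 0.1 tcp [0.1694 0.6529 0.2305] yaw 1.317 tilt 0.001 j7 -0.08 w 85.4 F [-0.1  0.2  0.9]
  turn 0.402 (or other -2.740) shift [ 131.2 -268.5  517.3] | shift if other [ 131.2  268.5 -517.3]
```

```bash
python3 -m pendant '[85,0,0,0,0.134, 85,0,0,0,0.134, 85,0,0,0,0.134, 85,0,-27,52,0, 85,0,-27,52,0, 85,0,-27,52,0, 85,0,-27,52,0, 85,0,-27,52,0, 85,10,-27,52,0, 85,20,-27,52,0, 85,30,-27,52,0, 85,35,-27,52,0, 85,35,-26,49,0, 85,0,0,0,0, 85,0,0,0,0]' 60; python3 -c "
from h import *
go(.4158,.1246,-.002,.915)"
```

```text
clock: 2.02
tcp_pos: [0.4107, 0.1348, 0.1075]
orientation: [0.514, 1.509, -0.514]
contact_force: [-0.1, 1.3, 0.5]
grip_width: 0.0846
t 2.0 tcp [0.4107 0.1348 0.1075] yaw 0.915 tilt 0.000 j7 0.62 w 84.6 F [-0.1  1.3  0.5]
  turn -0.000 (or other 3.141) shift [109.5  -5.   10.3] | shift if other [109.5   5.  -10.3]
```

```bash
python3 -m pendant '[85,0,-5,10,0, 85,30,0,0,0, 85,30,0,0,0, 85,25,0,0,0, 85,14,0,0,0, 85,7,0,0,0, 85,0,0,0,0]'; python3 -c "
from h import *
go(.4158,.1246,-.002,.915)"
```

```text
clock: 2.9
tcp_pos: [0.4159, 0.1246, 0.0016]
orientation: [0.513, 1.509, -0.513]
contact_force: [0.6, 0.2, 0.1]
grip_width: 0.085
t 2.9 tcp [0.4159 0.1246 0.0016] yaw 0.915 tilt 0.000 j7 0.78 w 85.0 F [0.6 0.2 0.1]
  turn 0.000 (or other -3.141) shift [ 3.6 -0.1 -0. ] | shift if other [3.6 0.1 0. ]
```

Close, then a small lift.

```bash
python3 -m pendant '[85,4,0,0,0, 50,0,0,0,0, 50,0,0,0,0, 50,0,0,0,0, 50,0,0,0,0, 50,0,0,0,0, 50,0,0,0,0, 50,-8,0,0,0, 50,-30,0,0,0, 50,-40,0,0,0, 50,-40,0,0,0, 50,0,0,0,0]' 70; python3 -c "
from h import *
go(.6201,.2605,.12,8.9552)
p,P=cloud('top');cv2.imwrite('pics/l1t.png',p[:,:,::-1]);p,P=cloud('side');cv2.imwrite('pics/l1.png',p[:,:,::-1])"
```

```text
clock: 4.4
tcp_pos: [0.4173, 0.1253, 0.1181]
orientation: [0.517, 1.505, -0.509]
contact_force: [0.6, 0.3, -1.2]
grip_width: 0.0589
t 4.4 tcp [0.4173 0.1253 0.1181] yaw 0.915 tilt 0.006 j7 0.65 w 58.9 F [ 0.6  0.3 -1.2]
  turn -1.757 (or other 1.385) shift [  -0.5 -119.6  212.4] | shift if other [  -0.5  119.6 -212.4]
```

View pics/l1.png

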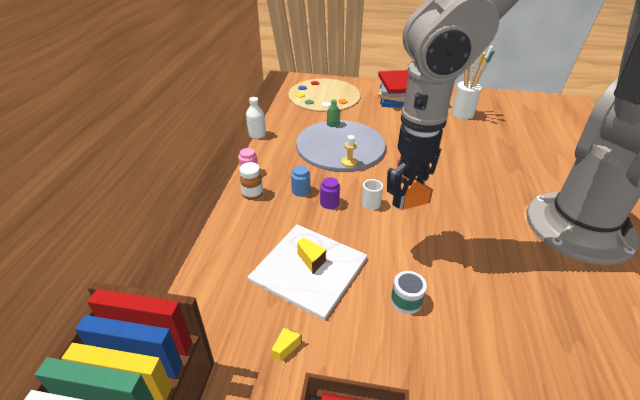

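```bash
python3 -m pendant '[50,0,0,0,-0.176, 50,0,0,0,-0.176, 50,0,0,0,-0.176, 50,0,0,0,-0.176, 50,0,0,0,-0.176, 50,0,0,0,-0.176, 50,0,0,0,-0.176, 50,0,0,0,-0.176, 50,0,0,0,-0.176, 50,0,0,0,-0.173, 50,0,-24,42,0, 50,0,-24,42,0, 50,0,-24,42,0, 50,0,-24,42,0, 50,0,-23,42,0, 50,0,0,0,0, 50,0,0,0,0]'; python3 -c "
from h import *
go(.6201,.2605,.04,8.9552)
p,P=cloud('side');cv2.imwrite('pics/l2.png',cv2.resize(p[150:320,220:470,::-1],None,fx=3,fy=3))"
```

```text
clock: 6.62
tcp_pos: [0.6152, 0.2568, 0.1131]
orientation: [-0.857, 1.4, 0.858]
contact_force: [0.2, 0.0, -0.9]
grip_width: 0.0596
t 6.6 tcp [0.6152 0.2568 0.1131] yaw 2.672 tilt 0.004 j7 2.21 w 59.6 F [ 0.2  0.  -0.9]
  turn -0.000 (or other 3.141) shift [73.1 -2.9  5.7] | shift if other [73.1  2.9 -5.7]
```

View pics/l2.png

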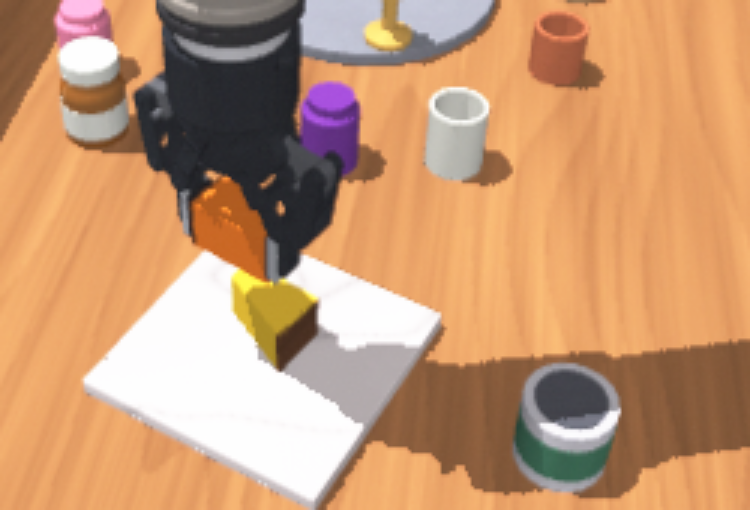

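```bash
python3 -m pendant '[50,20,-3,6,0, 50,30,0,0,0, 50,25,0,0,0, 50,12,0,0,0, 50,5,0,0,0, 50,0,0,0,0, 50,0,0,0,0]'; python3 -c "
from h import *
go(.6201,.2605,.0125,8.9552)
p,P=cloud('side');cv2.imwrite('pics/l3.png',cv2.resize(p[190:320,240:400,::-1],None,fx=4,fy=4))"
```

```text
clock: 7.55
tcp_pos: [0.6229, 0.2621, 0.0244]
orientation: [-0.857, 1.394, 0.856]
contact_force: [0.3, -0.5, -0.9]
grip_width: 0.0591
t 7.5 tcp [0.6229 0.2621 0.0244] yaw 2.672 tilt 0.002 j7 2.21 w 59.1 F [ 0.3 -0.5 -0.9]
  turn -0.000 (or other 3.142) shift [11.9  1.7 -2.7] | shift if other [11.9 -1.7  2.7]
```

View pics/l3.png

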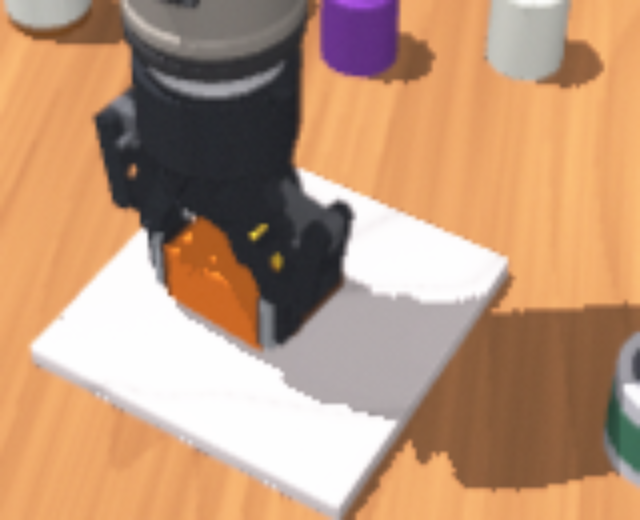

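```bash
python3 -m pendant '[50,4,1.5,-2.5,0, 50,4,0,0,0, 50,2.5,0,0,0, 50,0,0,0,0, 50,0,0,0,0]'; python3 -c "
from h import *
go(.6201,.2605,.0125,8.9552)"
```

```text
clock: 8.22
tcp_pos: [0.6198, 0.2603, 0.0129]
orientation: [-0.857, 1.395, 0.857]
contact_force: [-0.1, -0.1, -0.5]
grip_width: 0.0591
t 8.2 tcp [0.6198 0.2603 0.0129] yaw 2.672 tilt 0.000 j7 2.21 w 59.1 F [-0.1 -0.1 -0.5]
  turn -0.000 (or other 3.142) shift [ 0.4 -0.2  0.3] | shift if other [ 0.4  0.2 -0.3]
```

```bash
python3 -m pendant '[50,1.2,0,0,0, 50,0,0,0,0, 64,0,0,0,0, 78,0,0,0,0, 80,0,0,0,0, 80,0,0,0,0, 80,-15,0,0,0, 80,-35,0,0,0, 80,-50,0,0,0, 80,-50,0,0,0, 80,-10,-50,30,0, 80,0,-50,30,0,80,0,-50,30,0, 80,0,0,0,0]'; cat > w.py <<'E'
from h import *
np.set_printoptions(precision=4,suppress=True)
p,P=cloud('top');cv2.imwrite('pics/w%d.png'%(r.get_obs()['clock']*10),p[:,:,::-1])
# yellow/orange by hue
h=cv2.cvtColor(p,cv2.COLOR_RGB2HSV);H=h[...,0];S=h[...,1]>150
c=np.array([.61,.24]);out={}
for n,a,b in(("orange",5,18),("yellow",20,35)):
    Q=np.where((S&(H>=a)&(H<b))[...,None],P,np.nan)
    cc=np.nanmedian(Q[near(Q,c,.07,.04,.06)],0)
    out[n]=wedge(Q,cc[:2],.05,.06);print(n,out[n])
a,b=out["yellow"][0],out["orange"][0]
R=lambda t:np.array([[np.cos(t),-np.sin(t)],[np.sin(t),np.cos(t)]])
print("O in Y",R(a[2]).T@(b-a)[:2]*1000,"Y in O",R(b[2]).T@(a-b)[:2]*1000,"ang",(b[2]-a[2]-np.pi+np.pi)%(2*np.pi)-np.pi)
print("mid",(a+b)[:2]/2,"pot target", a[:2]+R(a[2])@[0,.018])
E
python3 w.py; python3 -c "
from h import *
go(.4079,-.1396,.1)"
```

```text
clock: 9.98
tcp_pos: [0.7972, 0.271, 0.1699]
orientation: [-0.856, 1.397, 0.854]
contact_force: [-0.6, -0.5, -0.9]
grip_width: 0.0805
orange (array([0.6296, 0.239 , 0.91  ]), np.float64(-0.037162068714093686), 17, np.float64(0.04972846983848145))
yellow (array([0.6162, 0.2208, 1.0497]), np.float64(-0.3314305837177627), 119, np.float64(0.049831981694341776))
O in Y [22.5257 -2.5333] Y in O [-22.659   -0.6267] ang 3.0019475506823143
mid [0.6229 0.2299] pot target [0.6006 0.2297]
t 10.0 tcp [0.7953 0.2717 0.1706] yaw 2.671 tilt 0.001 j7 2.30 w 80.0 F [-0.   1.6  0.5]
  turn 0.000 (or other 0.000) shift [  71.2  158.5 -542.3] | shift if other [  71.2 -158.5  542.3]
```

```bash
python3 -m pendant '[85,0,0,0,0.166, 85,0,0,0,0.166, 85,0,0,0,0.166, 85,0,0,0,0.166, 85,0,0,0,0.166, 85,0,0,0,0.166, 85,0,0,0,0.166, 85,0,0,0,0.166, 85,0,0,0,0.166, 85,0,0,0,0.166, 85,0,0,0,0.166, 85,0,0,0,0.166, 85,0,0,0,0.166, 85,0,0,0,0.164]'; python3 -c "
from h import *
go(.4079,-.1396,.17,.349)"
```

```text
clock: 11.78
tcp_pos: [0.793, 0.2733, 0.1734]
orientation: [0.953, 1.354, -0.95]
contact_force: [0.4, 0.5, 0.9]
grip_width: 0.0849
t 11.8 tcp [0.793  0.2733 0.1734] yaw 0.345 tilt 0.002 j7 0.21 w 84.9 F [0.4 0.5 0.9]
  turn -0.004 (or other 3.137) shift [   2.5 -503.1  256.3] | shift if other [   2.5  503.1 -256.3]
```

```bash
python3 -m pendant '[85,0,-50,25.5,0, 85,0,-50,25.5,0, 85,0,-50,25.5,0, 85,0,-50,25.5,0, 85,0,-50,25.5,0, 85,0,-50,25.5,0, 85,0,-50,25.5,0, 85,10,-50,25.5,0, 85,20,-50,25.5,0, 85,30,-50,25.5,0, 85,0,0,0,0, 85,0,0,0,0]'; python3 w.py;  python3 -c "
from h import *
go(.4079,-.1396,.008,.349)"
```

```text
clock: 13.28
tcp_pos: [0.4127, -0.1368, 0.113]
orientation: [0.95, 1.354, -0.946]
contact_force: [0.8, 0.2, 0.4]
grip_width: 0.0848
orange (array([0.6004, 0.2518, 1.4773]), np.float64(-1.494785122596469), 314, np.float64(0.050053307884095455))
yellow (array([ 0.6017,  0.2238, -0.4854]), np.float64(-0.9201669092556898), 339, np.float64(0.049853740559506754))
O in Y [-14.1784  24.2467] Y in O [-27.8236  -3.8443] ang -1.1789590479340086
mid [0.601  0.2378] pot target [0.61   0.2397]
t 13.3 tcp [ 0.4136 -0.1365  0.1131] yaw 0.351 tilt 0.003 j7 0.87 w 85.0 F [0.5 0.8 0.4]
  turn 0.002 (or other -3.139) shift [105.1  -6.6   1. ] | shift if other [105.1   6.6  -1. ]
```

```bash
sed -i 's|return -a/(A+cv2.contourArea(w)-a)|f=a/(A+cv2.contourArea(w)-a); return -f if f<=1 and a<=A+1 else 0|' h.py; python3 w.py; python3 -c "
import cv2,glob,os
f=max(glob.glob('pics/w*.png'),key=os.path.getmtime);p=cv2.imread(f);cv2.imwrite('pics/wc.png',cv2.resize(p[140:300,200:440],None,fx=3,fy=3))"
```

```text
orange (array([0.6044, 0.2434, 3.9387]), np.float64(-0.6240004147760374), 314, np.float64(0.049969210929418084))
yellow (array([0.6018, 0.2242, 5.7859]), np.float64(-0.9336461173546915), 338, np.float64(0.04981879278534651))
O in Y [-6.9112 18.1281] Y in O [15.5533 11.5968] ang 1.2943381276029644
mid [0.6031 0.2338] pot target [0.6104 0.24  ]
```

View pics/wc.png

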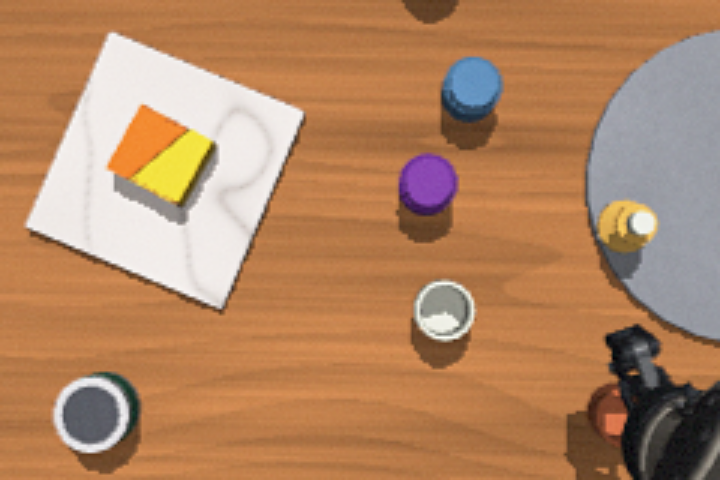

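The wedges form a clean rectangle at crop (160,155), flat and with their ends level. On to the pot.

```bash
python3 -m pendant '[85,15,-6.5,1,0, 85,30,0,0,0, 85,30,0,0,0, 85,20,0,0,0, 85,10,0,0,0, 85,0,0,0,0, 35,0,0,0,0, 35,0,0,0,0, 35,0,0,0,0, 35,0,0,0,0, 35,0,0,0,0,35,0,0,0,0, 35,0,0,0,0]' 40; python3 -c "
from h import *
go(.4079,-.1396,.008,.349)
p,P=cloud('top');Q=P[near(P,(.61,.24),.055,.04,.06)];q=cv2.minAreaRect(((Q[:,:2]-[.61,.24])*1000).astype(np.float32));print(q)"
```

```text
clock: 15.0
tcp_pos: [0.4077, -0.1407, 0.0081]
orientation: [0.948, 1.353, -0.946]
contact_force: [-2.1, 1.3, 9.2]
grip_width: 0.048
t 15.0 tcp [ 0.4077 -0.1407  0.0081] yaw 0.350 tilt 0.002 j7 1.10 w 48.0 F [-2.1  1.3  9.2]
  turn 0.001 (or other -3.140) shift [ 0.1  0.6 -1. ] | shift if other [ 0.1 -0.6  1. ]
((-1.2470483779907227, -1.2208442687988281), (66.49104309082031, 60.12935256958008), 63.327144622802734)
```

```bash
python3 -m pendant '[35,-10,0,0,0, 35,-30,0,0,0, 35,-40,0,0,0, 35,-40,0,0,0, 35,-30,0,0,0, 35,0,0,0,0]'; python3 -c "
from h import *
go(.6088,.2388,.16,.349)"
```

```text
clock: 15.8
tcp_pos: [0.4081, -0.1408, 0.1592]
orientation: [0.95, 1.351, -0.944]
contact_force: [-0.4, 0.6, -1.5]
grip_width: 0.0479
t 15.8 tcp [ 0.4081 -0.1408  0.1592] yaw 0.350 tilt 0.005 j7 0.79 w 47.9 F [-0.4  0.6 -1.5]
  turn 0.001 (or other -3.140) shift [   0.5  318.4 -288.1] | shift if other [   0.5 -318.4  288.1]
```

```bash
python3 -m pendant '[35,0,32,-29,0, 35,0,32,-29,0, 35,0,32,-29,0, 35,0,32,-29,0, 35,0,32,-29,0, 35,0,32,-29,0, 35,0,32,-29,0, 35,0,32,-29,0, 35,0,32,-29,0, 35,0,30,-27,0, 35,0,0,0,0, 35,0,0,0,0]'; python3 -c "
from h import *
go(.6088,.2388,.058,.349)"
```

```text
clock: 17.3
tcp_pos: [0.606, 0.2376, 0.1558]
orientation: [0.946, 1.355, -0.95]
contact_force: [-0.1, -0.6, -1.7]
grip_width: 0.0476
t 17.3 tcp [0.606  0.2376 0.1558] yaw 0.349 tilt 0.003 j7 0.22 w 47.6 F [-0.1 -0.6 -1.7]
  turn 0.000 (or other -3.141) shift [97.8  3.3 -0.2] | shift if other [97.8 -3.3  0.2]
```

```bash
python3 -m pendant '[35,30,3,0,0, 35,30,0,0,0, 35,20,0,0,0, 35,10,0,0,0, 35,4,0,0,0, 35,0,0,0,0, 35,0,0,0,0]'; python3 -c "
from h import *
go(.6088,.2388,.058,.349)
p,P=cloud('side');cv2.imwrite('pics/p1.png',cv2.resize(p[160:320,230:430,::-1],None,fx=3,fy=3))"
```

```text
clock: 18.18
tcp_pos: [0.6102, 0.24, 0.0641]
orientation: [0.949, 1.354, -0.946]
contact_force: [-0.2, 1.0, -1.3]
grip_width: 0.048
t 18.2 tcp [0.6102 0.24   0.0641] yaw 0.350 tilt 0.001 j7 0.28 w 48.0 F [-0.2  1.  -1.3]
  turn 0.001 (or other -3.141) shift [ 6.1 -1.8  0.6] | shift if other [ 6.1  1.8 -0.6]
```

View pics/p1.png

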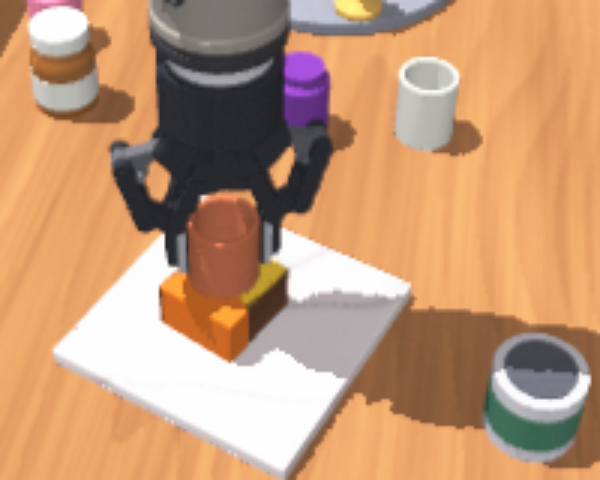

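The pot hangs upright just over the block, centred. I'll lower it, release and retreat.

```bash
python3 -m pendant '[35,3,-1.5,0,0, 35,2,0,0,0, 35,1,0,0,0, 35,0,0,0,0, 35,0,0,0,0]'; python3 -c "
from h import *
go(.6088,.2388,.058,.349)"
```

```text
clock: 18.85
tcp_pos: [0.6081, 0.2394, 0.0583]
orientation: [0.948, 1.356, -0.948]
contact_force: [-4.2, -1.0, 9.6]
grip_width: 0.0478
t 18.9 tcp [0.6081 0.2394 0.0583] yaw 0.350 tilt 0.001 j7 0.29 w 47.8 F [-4.2 -1.   9.6]
  turn 0.001 (or other -3.141) shift [0.3 0.5 0.8] | shift if other [ 0.3 -0.5 -0.8]
```

```bash
python3 -m pendant '[35,-0.5,0,0,0, 52,0,0,0,0, 65,0,0,0,0, 80,0,0,0,0, 80,0,0,0,0, 80,-15,0,0,0, 80,-35,0,0,0, 80,-45,0,0,0, 80,-15,0,0,0, 80,0,0,0,0]'; python3 -c "
from h import *
go(.4888,.0057,.17,.349)"
```

```text
clock: 20.1
tcp_pos: [0.6089, 0.2396, 0.1692]
orientation: [0.95, 1.354, -0.946]
contact_force: [-0.4, -0.1, -0.1]
grip_width: 0.08
t 20.1 tcp [0.6089 0.2396 0.1692] yaw 0.350 tilt 0.003 j7 0.22 w 80.0 F [-0.4 -0.1 -0.1]
  turn 0.001 (or other -3.141) shift [  -1.4 -192.8  178.7] | shift if other [  -1.4  192.8 -178.7]
```

```bash
python3 -m pendant '[85,0,-32,30,0, 85,0,-32,30,0, 85,0,-32,30,0, 85,0,-32,30,0, 85,0,-32,30,0, 85,20,-33,30,0, 85,20,0,0,0, 85,0,0,0,0]'; python3 -c "
from h import *
p,P=cloud('top');np.set_printoptions(precision=4,suppress=True)
print('pot',circ(P,np.array([.609,.239]),.10))
print('turntable/candle',circ(P,np.array([.56,-.142]),.096,.03),circ(P,np.array([.6346,-.345]),.093,.03))
cv2.imwrite('pics/p2.png',cv2.resize(p[140:300,190:390,::-1],None,fx=3,fy=3))
p,P=cloud('side');print('side pot',circ(P,np.array([.609,.239]),.10),circ(P,np.array([.56,-.142]),.096,.03),circ(P,np.array([.6346,-.345]),.093,.03),circ(P,np.array([.4888,.0057]),.06))
go(.4888,.0057,.014,.349)"
```

```text
clock: 21.1
tcp_pos: [0.4866, 0.0037, 0.1259]
orientation: [0.946, 1.358, -0.952]
contact_force: [0.3, 0.2, -0.1]
grip_width: 0.0848
pot (array([0.6064, 0.2397]), 23.8203125, 144, np.float64(0.0994575373476278))
turntable/candle (array([ 0.5603, -0.1425]), 8.934941291809082, 51, np.float64(0.09700251240086377)) (array([ 0.6345, -0.3454]), 9.817147254943848, 60, np.float64(0.09344388708831752))
side pot (array([0.6065, 0.2429]), 24.57037925720215, 259, np.float64(0.099392071933324)) (array([ 0.56 , -0.142]), 0.0, 0, np.float64(nan)) (array([ 0.6358, -0.3437]), 10.887629508972168, 31, np.float64(0.09345384941117008)) (array([0.4902, 0.0086]), 24.769506454467773, 160, np.float64(0.05879556240114042))
t 21.2 tcp [0.4885 0.0044 0.1275] yaw 0.351 tilt 0.001 j7 0.56 w 85.0 F [ 0.5 -0.1  0.4]
  turn 0.002 (or other -3.140) shift [113.5   0.9  -1.2] | shift if other [113.5  -0.9   1.2]
  return _methods._mean(a, axis=axis, dtype=dtype,
  ret = ret.dtype.type(ret / rcount)
```

View pics/p2.png

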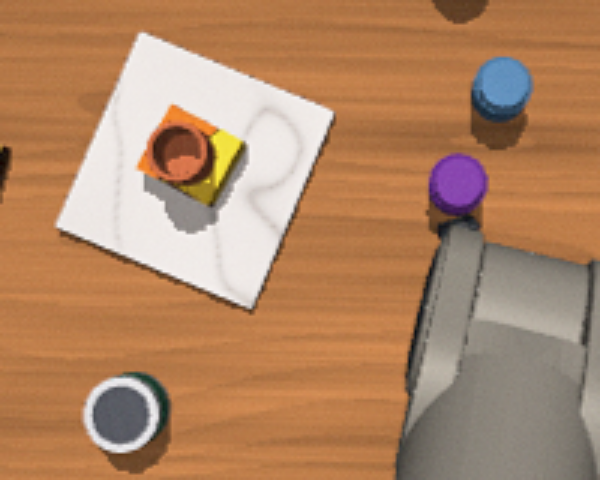

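The pot stands upright, centred on the block at crop (180,155). Next, the cup.

```bash
python3 -m pendant '[85,30,1,-1,0, 85,30,0,0,0, 85,30,0,0,0, 85,15,0,0,0, 85,8,0,0,0, 85,0,0,0,0, 35,0,0,0,0, 35,0,0,0,0, 35,0,0,0,0, 35,0,0,0,0, 35,0,0,0,0, 35,0,0,0,0, 35,-10,0,0,0, 35,-30,0,0,0, 35,-50,0,0,0, 35,-50,0,0,0, 35,-10,0,0,0, 35,0,0,0,0]' 40; python3 -c "
from h import *
c=np.array([.5974,-.244]);u=np.array([.0742,-.2029]);u/=np.hypot(*u);print(c-.036*u,c+.036*u,np.arctan2(u[1],u[0])+np.pi/2)
go(*(c-.036*u),.165,.349)"
```

```text
clock: 23.45
tcp_pos: [0.4892, 0.0058, 0.165]
orientation: [0.948, 1.355, -0.946]
contact_force: [-0.2, 0.5, -2.5]
grip_width: 0.0481
[ 0.58503572 -0.21018987] [ 0.60976428 -0.27781013] 0.35059011811941
t 23.4 tcp [0.4892 0.0058 0.165 ] yaw 0.351 tilt 0.001 j7 0.52 w 48.1 F [-0.2  0.5 -2.5]
  turn 0.002 (or other -3.140) shift [-1.000e-01  1.620e+01  2.357e+02] | shift if other [-1.000e-01 -1.620e+01 -2.357e+02]
```

```bash
python3 -m pendant '[35,0,3,47,0, 35,0,3,47,0, 35,0,3,47,0, 35,0,3,47,0, 35,0,4,47,0, 35,0,0,0,0, 35,0,0,0,0]'; python3 -c "
from h import *
go(.585,-.2102,.028,.349)"
```

```text
clock: 24.32
tcp_pos: [0.5836, -0.2093, 0.1626]
orientation: [0.948, 1.358, -0.949]
contact_force: [-0.2, -0.3, -1.6]
grip_width: 0.048
t 24.3 tcp [ 0.5836 -0.2093  0.1626] yaw 0.349 tilt 0.004 j7 0.97 w 48.0 F [-0.2 -0.3 -1.6]
  turn 0.000 (or other -3.141) shift [134.6   1.4   1.7] | shift if other [134.6  -1.4  -1.7]
```

```bash
python3 -m pendant '[35,40,1,1,0, 35,40,0,0,0, 35,30,0,0,0, 35,14,0,0,0, 35,5,0,0,0, 35,0,0,0,0, 35,0,0,0,0]'; python3 -c "
from h import *
go(.585,-.2102,.028,.349)"
```

```text
clock: 25.2
tcp_pos: [0.5869, -0.2108, 0.0369]
orientation: [0.948, 1.353, -0.947]
contact_force: [1.2, -0.6, -1.0]
grip_width: 0.0478
t 25.2 tcp [ 0.5869 -0.2108  0.0369] yaw 0.350 tilt 0.002 j7 1.07 w 47.8 F [ 1.2 -0.6 -1. ]
  turn 0.001 (or other -3.141) shift [ 8.9 -1.6 -1.2] | shift if other [8.9 1.6 1.2]
```

```bash
python3 -m pendant '[35,4,-1,-1,0, 35,3,0,0,0, 35,1.5,0,0,0, 35,0,0,0,0, 35,0,0,0,0]'; python3 -c "
from h import *
go(.585,-.2102,.028,.349)"
```

```text
clock: 25.82
tcp_pos: [0.5849, -0.2098, 0.0296]
orientation: [0.95, 1.355, -0.946]
contact_force: [-7.6, 4.2, 22.3]
grip_width: 0.0477
t 25.8 tcp [ 0.5849 -0.2098  0.0296] yaw 0.350 tilt 0.002 j7 1.08 w 47.7 F [-7.6  4.2 22.3]
  turn 0.001 (or other -3.141) shift [ 1.6 -0.1  0.4] | shift if other [ 1.6  0.1 -0.4]
```

```bash
python3 -m pendant '[35,-1.5,0,0,0, 52,0,0,0,0, 65,0,0,0,0, 75,0,0,0,0, 75,0,0,0,0, 75,-15,0,0,0, 75,-35,0,0,0, 75,-50,0,0,0, 75,-40,0,0,0, 75,0,0,0,0]'; python3 -c "
from h import *
P=pts('top',np.load('top0.npy'));Q=pts('side',np.load('side0.npy'))
c=np.array([.668,-.0146])
for t in(.003,.005):print(circ(P,c,.066,.035,t),circ(Q,c,.066,.035,t))
print(circ(P,c,.054,.035,.003))
go(.668,-.0146,.17,.349)"
```

```text
clock: 27.08
tcp_pos: [0.5869, -0.2113, 0.1732]
orientation: [0.949, 1.348, -0.945]
contact_force: [0.8, -0.7, -0.2]
grip_width: 0.0751
(array([ 0.66946676, -0.01378006]), 18.72275161743164, 170, np.float64(0.06598338639626244)) (array([ 0.67031612, -0.01129302]), 20.520322799682617, 122, np.float64(0.06675866210719983))
(array([ 0.66717948, -0.01296586]), 21.145606994628906, 195, np.float64(0.06591904382239777)) (array([ 0.67031612, -0.01129302]), 20.520322799682617, 134, np.float64(0.0667296861577823))
(array([ 0.6697142 , -0.01399755]), 23.976543426513672, 76, np.float64(0.05467792993165277))
t 27.1 tcp [ 0.5869 -0.2113  0.1732] yaw 0.349 tilt 0.007 j7 0.97 w 75.1 F [ 0.8 -0.7 -0.2]
  turn 0.000 (or other -3.141) shift [   3.5  143.4 -157.1] | shift if other [   3.5 -143.4  157.1]
```

```bash
python3 -m pendant '[85,0,36,-39,0, 85,0,36,-39,0, 85,0,36,-39,0, 85,0,36,-39,0, 85,10,0,0,0, 85,0,0,0,0]'; python3 -c "
from h import *
go(.6695,-.0136,.018,.349)
p,P=cloud('top')
u=np.array([.585,-.2102]);print('cup',circ(P,u,.074,.04,.006))
p,P=cloud('side');print('cup side',circ(P,u,.074,.04,.006))
"
```

```text
clock: 27.82
tcp_pos: [0.6655, -0.0143, 0.1575]
orientation: [0.946, 1.357, -0.95]
contact_force: [-0.6, -0.7, -0.3]
grip_width: 0.0851
t 27.8 tcp [ 0.6655 -0.0143  0.1575] yaw 0.350 tilt 0.003 j7 0.66 w 85.1 F [-0.6 -0.7 -0.3]
  turn 0.001 (or other -3.141) shift [139.5   4.4   0.8] | shift if other [139.5  -4.4  -0.8]
cup (array([ 0.58381328, -0.20910205]), 24.361032485961914, 114, np.float64(0.07350409555778381))
cup side (array([ 0.58255403, -0.20618365]), 26.34575843811035, 96, np.float64(0.07337443168266777))
```

The cup is within a few mm of its target. Now the jar.

```bash
python3 -m pendant '[85,40,3.5,1,0, 85,40,0,0,0, 85,30,0,0,0, 85,20,0,0,0, 85,9,0,0,0, 85,0,0,0,0, 35,0,0,0,0, 35,0,0,0,0, 35,0,0,0,0, 35,0,0,0,0, 35,0,0,0,0, 35,0,0,0,0]' 45; python3 -c "
from h import *
go(.6695,-.0136,.018,.349)"; python3 -m pendant '[35,-10,0,0,0, 35,-30,0,0,0, 35,-50,0,0,0, 35,-50,0,0,0, 35,-20,0,0,0, 35,0,0,0,0, 35,0,0,0,0]'; python3 -c "
from h import *
go(.6098,-.2778,.175,.349)"
```

```text
clock: 29.42
tcp_pos: [0.6712, -0.0137, 0.021]
orientation: [0.948, 1.353, -0.946]
contact_force: [-0.1, 0.7, 6.3]
grip_width: 0.0473
t 29.4 tcp [ 0.6712 -0.0137  0.021 ] yaw 0.350 tilt 0.002 j7 0.74 w 47.3 F [-0.1  0.7  6.3]
  turn 0.001 (or other -3.140) shift [ 3.  -1.6 -0.7] | shift if other [3.  1.6 0.7]
clock: 30.3
tcp_pos: [0.6689, -0.0132, 0.1775]
orientation: [0.946, 1.358, -0.949]
contact_force: [0.2, 0.8, -3.2]
grip_width: 0.0467
t 30.3 tcp [ 0.6689 -0.0132  0.1775] yaw 0.350 tilt 0.004 j7 0.64 w 46.7 F [ 0.2  0.8 -3.2]
  turn 0.001 (or other -3.140) shift [   2.7 -146.   228.4] | shift if other [   2.7  146.  -228.4]
```

```bash
python3 -m pendant '[35,0,-29,46,0, 35,0,-29,46,0, 35,0,-29,46,0, 35,0,-29,45,0, 35,0,-29,45,0, 35,0,0,0,0, 35,0,0,0,0]'; python3 -c "
from h import *
go(.6098,-.2778,.035,.349)"
```

```text
clock: 31.18
tcp_pos: [0.6115, -0.2769, 0.1777]
orientation: [0.948, 1.358, -0.949]
contact_force: [-0.8, 0.4, -2.4]
grip_width: 0.0465
t 31.2 tcp [ 0.6115 -0.2769  0.1777] yaw 0.350 tilt 0.003 j7 1.05 w 46.5 F [-0.8  0.4 -2.4]
  turn 0.001 (or other -3.141) shift [142.7  -1.6   0.6] | shift if other [142.7   1.6  -0.6]
```

```bash
python3 -m pendant '[35,40,-1,0.5,0, 35,40,0,0,0, 35,30,0,0,0, 35,17,0,0,0, 35,7,0,0,0, 35,0,0,0,0, 35,0,0,0,0]'; python3 -c "
from h import *
go(.6098,-.2778,.035,.349)"
```

```text
clock: 32.05
tcp_pos: [0.6123, -0.2789, 0.0469]
orientation: [0.948, 1.353, -0.947]
contact_force: [-0.3, -0.4, -1.9]
grip_width: 0.0472
t 32.0 tcp [ 0.6123 -0.2789  0.0469] yaw 0.350 tilt 0.002 j7 1.13 w 47.2 F [-0.3 -0.4 -1.9]
  turn 0.001 (or other -3.141) shift [11.9 -2.  -1.9] | shift if other [11.9  2.   1.9]
```

```bash
python3 -m pendant '[35,5,-1.5,-1.5,0, 35,3,0,0,0, 35,2,0,0,0, 35,0,0,0,0, 35,0,0,0,0]'; python3 -c "
from h import *
go(.6098,-.2778,.035,.349)"
```

```text
clock: 32.67
tcp_pos: [0.6096, -0.2776, 0.0357]
orientation: [0.948, 1.355, -0.948]
contact_force: [-0.1, -0.3, -2.0]
grip_width: 0.0468
t 32.7 tcp [ 0.6096 -0.2776  0.0357] yaw 0.350 tilt 0.000 j7 1.14 w 46.8 F [-0.1 -0.3 -2. ]
  turn 0.001 (or other -3.141) shift [0.7 0.1 0.2] | shift if other [ 0.7 -0.1 -0.2]
```

```bash
python3 -m pendant '[35,1,0,0,0, 35,0.7,0,0,0, 35,0,0,0,0, 52,0,0,0,0, 65,0,0,0,0, 75,0,0,0,0, 75,0,0,0,0, 75,-15,0,0,0, 75,-40,0,0,0, 75,-50,0,0,0, 75,-40,0,0,0, 75,-20,35,-50,0, 75,0,30,-50,0, 75,0,20,-50,0, 75,0,20,-50,0, 75,0,20,-50,0, 75,0,20,-50,0, 75,0,0,0,0]'; python3 -c "
from h import *
np.set_printoptions(precision=4,suppress=True)
go(.55,0,.3)
for n in('top','side'):
    p,P=cloud(n);cv2.imwrite('pics/f_%s.png'%n,p[:,:,::-1])
    a,b=circ(P,np.array([.585,-.21]),.074,.04,.006),circ(P,np.array([.61,-.278]),.08,.035,.004)
    print(n,a,b);u=np.array([.3434,-.9392]);v=np.array([.9392,.3434]);c=np.array([.5974,-.244])
    for q in(a,b):print((q[0]-c)@u,(q[0]-c)@v)
    print('pot',circ(P,np.array([.609,.239]),.10));print('tin',circ(P,np.array([.3995,.2841]),.055),'tape',circ(P,np.array([.3908,-.2916]),.024))
"
```

```text
clock: 34.92
tcp_pos: [0.6427, 0.0593, 0.1988]
orientation: [0.943, 1.36, -0.939]
contact_force: [0.3, -0.8, 0.4]
grip_width: 0.075
t 34.9 tcp [0.6427 0.0593 0.1988] yaw 0.359 tilt 0.003 j7 0.52 w 75.0 F [ 0.3 -0.8  0.4]
  turn 0.000 (or other 0.000) shift [-101.3 -107.5   22.7] | shift if other [-101.3  107.5  -22.7]
top (array([ 0.583 , -0.2096]), 24.227764129638672, 110, np.float64(0.07305722531814862)) (array([ 0.6087, -0.2778]), 19.496597290039062, 206, np.float64(0.0799776387119766))
-0.0372580557193375 -0.001735934282254055
0.035611747702088394 -0.0010363579019326552
pot (array([0.6061, 0.2397]), 23.89748191833496, 144, np.float64(0.09961698280359549))
tin (array([0.3995, 0.2841]), 29.97549057006836, 503, np.float64(0.055517640198806006)) tape (array([ 0.3912, -0.2905]), 36.16333770751953, 477, np.float64(0.02405634885155572))
side (array([ 0.5843, -0.2068]), 26.15078353881836, 94, np.float64(0.07354315394455097)) (array([ 0.6065, -0.2741]), 20.249116897583008, 68, np.float64(0.08068518522862339))
-0.03942498859481576 0.0004965214527320252
0.03134381368612288 -0.0018227637597371133
pot (array([0.6076, 0.2426]), 24.92207908630371, 253, np.float64(0.09933490022117608))
tin (array([0.4008, 0.2871]), 30.783782958984375, 733, np.float64(0.05643362118555262)) tape (array([ 0.3905, -0.2906]), 38.84870529174805, 234, np.float64(0.024139932502610595))
```

View pics/f_top.png

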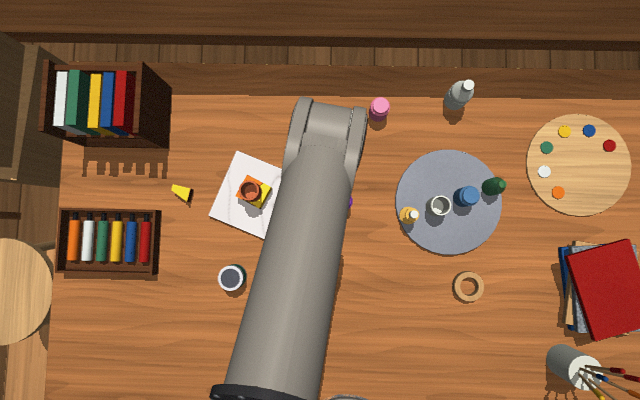

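View pics/f_side.png

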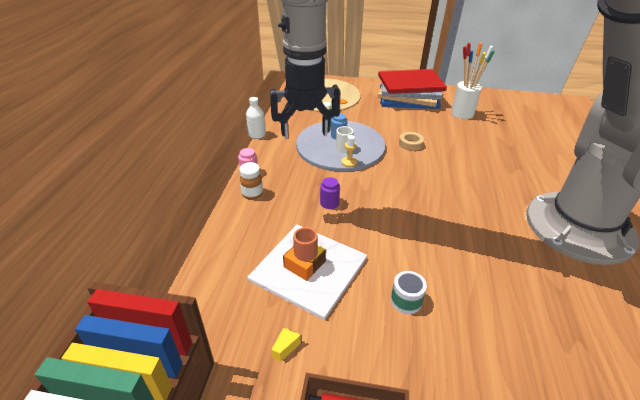

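In the top view, the row on the turntable is straight and even: candle (411,215), cup (440,205), jar (467,196), bottle (493,186). In the side view, the pot stands upright on the flat block at (305,245). The tin and tape haven't moved, and the gripper is clear. Handing in.

```bash
python3 -c "
from bench import r
print(r.hand_in())"
```

```text
the job is handed in; nothing more can be done
None
```

The still life is set up, and I handed it in at about 35 s of the 106 s allowed. No verdict was reported.

| Check | Last reading |
|---|---|
| Wedges | Block 66.5 x 60.1 mm with ends level, leaving a gap of about 2.5 mm |
| Pot | Upright on both wedges, about 3 mm from mid-block |
| Cup on turntable | x -37, y -2 mm (target -36, 0) |
| Jar on turntable | x 36, y -1 mm (target 36, 0) |
| Tin | No measurable movement |
| Roll of tape | About 1 mm, within measuring error |
| Yellow wedge | About 1 mm, within measuring error, checked before the pot went on |

Two checks were imperfect:
- **Orange wedge:** my separate shape fit after placing failed because yellow and orange colours mixed at the join. I relied on the outline of the whole block and the pictures instead, and did not measure its angle to the yellow wedge separately.
- **Side camera:** it disagrees with the top camera by 2–5 mm on positions, which is still inside the tolerances.

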